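# Check the ascender's spring cam and hold it open

## Task

Check the spring of the handled ascender that is bolted to the plywood board: push its cam fully open by the thumb lever with a fingertip, then take the finger off so that the cam springs shut by itself. Then push the cam fully open by the thumb lever once more and finish while holding it open there with the finger, so that I can look at its teeth; do not lean hard on it once it is open. Only push: leave all the loose gear lying where it is.

Things in the scene. Friction and masses are not known exactly. Their poses are not given: they have to be found in the camera images.
- ascender: silver handled ascender, 230 x 80 mm, lying flat, bolted by two brass nuts to a fixed plywood board 270 x 130 x 12 mm (x = -175 to 95, y = -65 to 65 mm). Origin on the table under the cam's axis; x runs from handle to top end, y from the cam to the rope channel, z up. Frame plate: top 16 mm above the table, edge at y = -19 mm beside the cam. Top nut at x = 56, y = 8, 33 mm high
- channel (a point): middle of the ascender's folded rope channel, an upright wall along x, 98 mm long, its top (this point) 37 mm above the table
- handle_end (a point): end next to the cam of the ascender's rubber grip, on its top, 34 mm above the table; the grip is 30 mm wide and runs 80 mm from here along the ascender's -x
- cam_axis (a point): point on the upright axis of the cam, 30 mm above the table. The cam is a toothed steel eccentric, reaching up to 34 mm from the axis (towards the channel when shut), its top 33 mm above the table
- cam (a joint): angle of the cam and its thumb lever, rad: 0 = shut; grows as the cam opens, clockwise seen from above; 1.05 = stop, fully open. A spring returns it to 0 as soon as it is let go; it takes about 1.2 N at the thumb pad to start opening and 3.7 N fully open
- thumb_pad (a point): centre of the black plastic thumb pad that ends the cam's lever, 43 mm from the axis, 28.5 mm above the table; x points out along the lever, z up. Pad 18 mm long (x), 10 wide (y), 20 high; a 7 mm wide steel arm joins it to the cam. Shut, the lever points 75 degrees clockwise of the ascender's x, away from the channel. Push its +y face towards -y (towards the grip); 40 mm are free beside that face
- carabiner_a: loose carabiner, purple aluminium with a wire gate, 114 x 50 mm, 10 mm thick, lying flat; origin at its middle on the table
- carabiner_b: the second loose carabiner, the same as the first
- whistle: loose black plastic pea whistle, 49 x 18 x 20 mm; origin on the table under its round chamber
- chest_clamp: loose small chest ascender, 105 x 65 x 21 mm: a plate with a folded channel and a cam like the handled ascender's but with no handle, not bolted to anything; not part of the job; origin at its middle on the table
- cam_device: loose camming device with four orange lobes (42 mm across), stem, trigger and thumb loop, 165 mm long, 64 mm wide, 42 mm high; origin near its middle on the table
- battery_case: loose steel headlamp battery case, 95 x 65 x 34 mm, 46 mm high over the covered toggle switch on its lid; origin at its middle on the table
- figure_eight: loose figure-eight descender, two grey metal rings side by side, 116 x 76 x 12 mm; origin near its middle on the table

How it is judged:
By the outcome, as a careful person would: the job done as asked, in the order asked, and still so for the second after the job is handed in, while the arm keeps its last pose, push and grip.
It also fails if it takes over 48 s, if anything falls off the work surface, if the arm or the gripper's body presses on something with over 40 N, if the wrist force passes 120 N, or if a joint passes its speed limit or range.

## Robot

A 6-joint arm with a two-finger parallel gripper is mounted at the origin on the work surface. World frame = base frame: x ahead of the robot, y to its left, z up, the work surface at z = 0. Lengths are in mm, angles in rad, forces in N, time in s.
With the tool pointing down it reaches from about 250 to 800 mm from the base axis. Payload 3.9 kg.
Tool frame: the origin (TCP) lies at the very end of the fingers, on their centre line; the grasp point (between the pads) lies 19 mm behind it; z points along the fingers, y is the line along which they close (so a half turn about z gives the same grasp; the last joint's range is limited). The gripper opens to 85 mm and grips with 20 to 120 N. Pads are 22 mm wide; open, the fingers measure 114 mm over their backs; the gripper's body (76 mm by 85 mm) begins 54 mm behind the grasp point. The pads swing forward as they close: fully open they stand 13 mm farther back than shut.
Start: joints at [1.262, 0.26, -0.138, 1.173, 0, 1.571], TCP at [159.551, 500.159, 231.304] pointing down, gripper open.
Joint ranges: [-2.78, 2.78], [-0.83, 1.72], [-1.28, 1.37], [-1.9, 2.12], [-1.57, 1.48], [-3.14, 3.14]. Speed limits (rad/s): [2.57, 2.57, 3.14, 3.14, 3.14, 3.14].

## Interface

Orientations are given as a unit quaternion [x, y, z, w].
In Python, from station import env, ik, cams, workorder gives the robot as it stands. Calls block until the motion is done:
- env.move_ptp(position, orientation): joint-space move of the TCP to a pose.
- env.move_l(position, speed=150, rot=None, f_stop=None): straight line of the TCP; rot=None keeps the orientation; speed is the mean speed in mm/s. With f_stop (N) it stops when the force on the tool has changed by that much, and returns True; else False.
- env.set_joints(angles): joint-space move.
- env.move_gripper(opening, newtons=None): opening from 0.0 (shut) to 1.0 (fully open); newtons is the grip in N (None keeps the last); returns when the fingers have stopped.
- env.dwell(seconds).
- ik(position, orientation): joint angles nearest the present ones, or None.
- cams.camera(name): name is "scene" or "top" or "wrist"; returns the picture (480x640x3 uint8, red, green, blue); there is no depth.
- cams.calibration(name): a dict with "camera_matrix" (3x3 intrinsics, pixels), "origin" and "attitude" of the camera in the world. Camera axes: x right, y down, z forward; pixel columns grow to the right and rows downward; lengths in mm; the calibration is good to about 2 mm. A picture is of the moment at which its call begins: read the wrist's pose just before it. calibration takes no time and is no camera call; for the wrist camera it gives the pose at the moment of the call.
A pose or a line that the arm cannot do raises env.PlanningError and nothing moves.
- workorder.hand_in(): hands the job in; it is judged then, once.
Readings, each from a call of its own:
- env.get_t(): time.
- env.get_joints(): joint angles.
- env.get_joint_vel(): joint speeds.
- env.get_tau(): joint torques, N m.
- env.get_tcp_pos(): TCP position.
- env.get_tool_rot(): TCP orientation.
- env.get_ft_force(): force on the tool from outside, world axes, zero at the start.
- env.get_wrist_torque(): the same for the moment, N m.
- env.get_width(): opening from 0.0 (shut) to 1.0 (fully open).
- env.get_finger_force(): force on a finger pad.
Only numpy, scipy, OpenCV 4.12 (cv2) and the standard library are available. Lean on these libraries where they do the work, as an engineer would, in place of code of your own. Each camera call takes 0.05 s, during which the arm holds its last target. There are 200 camera calls.

## Working session

There is one attempt and no reset: what is moved stays moved. The work goes in short steps, each a Python script; the robot and the scene stay as the last script left them, time stands still between calls to the robot, and variables do not carry over. Pictures are saved under pics/ and viewed, at most 10 in all, crops included, and the job is handed in when it is done.

```bash
mkdir -p pics; python3 - <<'E'
from station import env, ik, cams
import cv2
for n in ("top","scene"):
    cv2.imwrite(f"pics/{n}0.png",cams.camera(n)[:,:,::-1])
    c=cams.calibration(n); print(n,c)
print(env.get_t(),env.get_tool_rot())
E
```

```text
top {'camera_matrix': array([[510.3048941 ,   0.        , 315.7945341 ],
       [  0.        , 510.3048941 , 239.78485178],
       [  0.        ,   0.        ,   1.        ]]), 'origin': array([ 374.7228792 ,    3.60766919, 1386.489426  ]), 'attitude': array([ 0.71274619, -0.69944665,  0.03738289, -0.03701048])}
scene {'camera_matrix': array([[446.83162852,   0.        , 315.94002179],
       [  0.        , 446.83162852, 243.46778635],
       [  0.        ,   0.        ,   1.        ]]), 'origin': array([1079.94614723,  690.96857734,  804.49252466]), 'attitude': array([ 0.30909663,  0.85070577, -0.40293062, -0.13566831])}
0.1 [ 1.53770508e-01  9.88106201e-01 -8.65177947e-04 -1.34290133e-04]
```

View pics/top0.png

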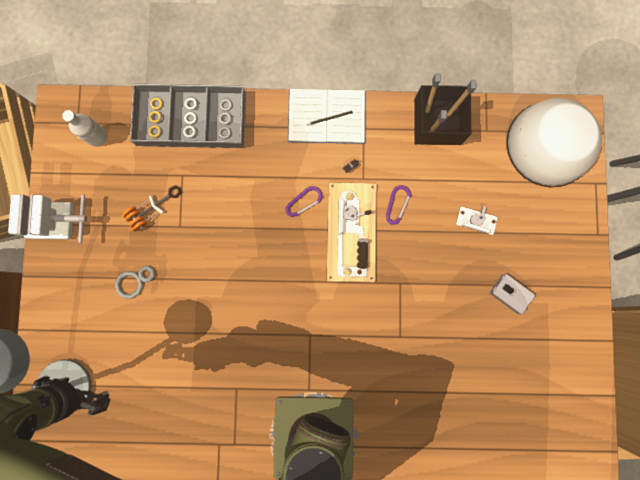

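View pics/scene0.png

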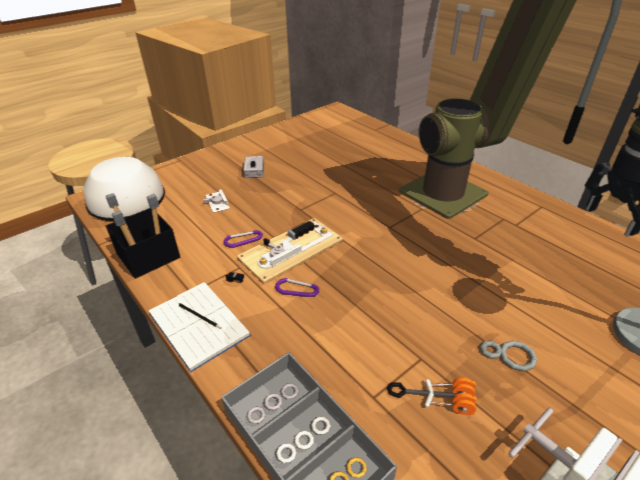

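The top view shows the ascender with its top end facing away from the robot: cam near (351,212), thumb pad near (369,211), grip near (362,253). A purple carabiner lies right of it, near (399,205). Next I'll take a wrist view from closer.

```bash
cat > h.py <<'E'
import numpy as np, cv2
from scipy.spatial.transform import Rotation as R
from station import env, ik, cams, workorder
def ray(c,uv,z):
    d=R.from_quat(c["attitude"]).apply(np.linalg.solve(c["camera_matrix"],[*uv,1.])); o=c["origin"]
    return o+d*(z-o[2])/d[2]
def down(yaw):  # tool x at yaw, z down
    return (R.from_euler("z",yaw)*R.from_euler("x",np.pi)).as_quat()
E
python3 - <<'E'
from h import *
c=cams.calibration("top")
for uv,z in [((351,212),33),((369,211),38),((362,240),34)]: print(ray(c,uv,z).round())
a=ray(c,(351,212),33)
w=cams.calibration("wrist"); T=R.from_quat(env.get_tool_rot())
off=T.inv().apply(w["origin"]-env.get_tcp_pos()); print("cam in tool",off.round(1),T.as_matrix().round(2).tolist(),(T.inv()*R.from_quat(w["attitude"])).as_matrix().round(2).tolist())
for k in range(8):
    yaw=k*np.pi/4; q=ik([a[0],a[1],150],down(yaw)); print(k,None if q is None else np.round(q,2))
env.move_gripper(0.0)
print(env.get_t())
E
```

```text
[594. -89.  33.]
[ 597. -137.   38.]
[ 519. -119.   34.]
cam in tool [  71.5    0.7 -142.8] [[-0.95, 0.3, -0.0], [0.3, 0.95, -0.0], [-0.0, -0.0, -1.0]] [[0.0, -0.96, -0.28], [1.0, 0.0, -0.0], [0.0, -0.28, 0.96]]
0 [-0.15  0.43 -0.1   1.04  0.    2.99]
1 [-0.15  0.43 -0.1   1.04  0.    2.21]
2 [-0.15  0.43 -0.1   1.04  0.    1.42]
3 [-0.15  0.43 -0.1   1.04  0.    0.64]
4 [-0.15  0.43 -0.1   1.04  0.   -0.15]
5 [-0.15  0.43 -0.1   1.04  0.   -0.93]
6 [-0.15  0.43 -0.1   1.04  0.   -1.72]
7 [-0.15  0.43 -0.1   1.04  0.   -2.5 ]
0.8667
```

```bash
python3 - <<'E'
from h import *
env.move_ptp([585,-110,150],down(np.radians(-90)))
env.dwell(0.2)
c=cams.calibration("wrist"); im=cams.camera("wrist")
cv2.imwrite("pics/w1.png",im[:,:,::-1])
np.savez("w1.npz",im=im,**c)
print(env.get_t(),env.get_tcp_pos(),env.get_ft_force())
E
```

```text
3.9167 [ 585.07181823 -109.60068737  150.04751605] [-0.09828527 -0.22160537  0.63805075]
```

View pics/w1.png

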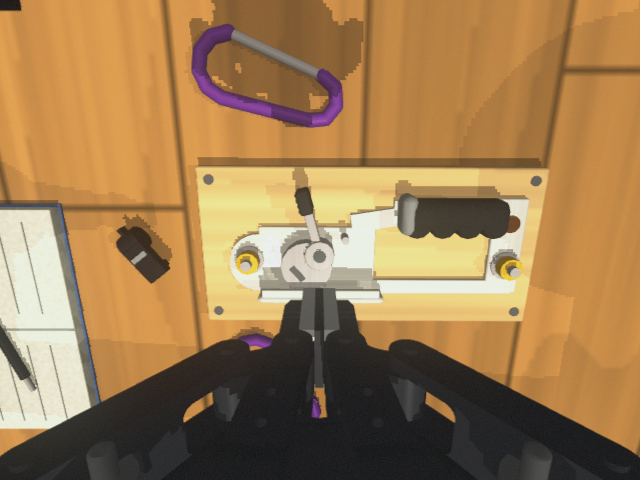

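The wrist view clearly shows the cam axis at (319,256), the pad's top face around (304,201), and board screws at (208,179), (536,181), (513,312) and (218,310). The near carabiner is well clear.

```bash
python3 - <<'E'
from h import *
c=np.load("w1.npz"); 
P=lambda u,z: ray(c,u,z)
s=[P(u,12) for u in [(208,179),(536,181),(513,312),(218,310)]]
print(np.round(s,1)); 
d=(s[0]-s[1]+s[3]-s[2])[:2]; yaw=np.arctan2(d[1],d[0]); print("yaw",np.degrees(yaw))
ctr=np.mean(s,0)[:2]; Rz=R.from_euler("z",yaw).as_matrix()[:2,:2]
print("axis from board",ctr+Rz@[40,0])
n=P((247,262),33)[:2]; print("axis from nut",n-Rz@[56,8])
print("axis direct",P((319,256),33))
im=c["im"]; g=im.max(2); m=np.zeros_like(g); m[180:222,290:320]=(g[180:222,290:320]<70)
k,l,st,ce=cv2.connectedComponentsWithStats(m); i=1+np.argmax(st[1:,4]); print(st[i],ce[i])
pad=P(ce[i],36)[:2]; print("pad",pad,"pad pred",ctr+Rz@([40,0]+43*np.array([np.cos(np.radians(75)),-np.sin(np.radians(75))])))
E
```

```text
[[ 669.8 -147.9   12. ]
 [ 419.3 -146.6   12. ]
 [ 420.3  -36.1   12. ]
 [ 670.6  -37.7   12. ]]
yaw -0.33081567517304133
axis from board [584.9816457  -92.32016117]
axis from nut [583.23535408 -95.92646711]
axis direct [585.02075416 -93.06839646  33.        ]
[296 188  14   9  35] [303.28571429 190.45714286]
pad [ 596.13570232 -142.68117325] pad pred [ 595.87086583 -133.91853716]
```

```bash
cat >> h.py <<'E'
A=np.array([585.,-92.8]); YAW=np.radians(-0.33); RAD=46.; Z=23.
def pose(th,off,z=Z):
    a=YAW-np.radians(75)-th; u=np.array([np.cos(a),np.sin(a)]); v=np.array([-u[1],u[0]])
    return [*(A+RAD*u+off*v),z],down(a),u,v
def ft(th):
    f=env.get_ft_force(); _,_,u,v=pose(th,0); return np.round([f[:2]@v,f[:2]@u,f[2]],2)
def approach(off=28.):
    p,q,_,_=pose(0,off,80.); env.move_ptp(p,q)
    print("down",env.move_l(pose(0,off)[0],100,f_stop=6), env.get_tcp_pos().round(1), ft(0))
E
python3 - <<'E'
from h import *
approach(); f0=ft(0)
hit=env.move_l(pose(0,10)[0],25,f_stop=0.9)
p=np.array(env.get_tcp_pos())[:2]; _,_,u,v=pose(0,0)
print(hit,"off",(p-A)@v,"rad",(p-A)@u,ft(0),f0,env.get_t())
cv2.imwrite("pics/w2.png",cams.camera("wrist")[:,:,::-1])
E
```

```text
down False [ 624.3 -130.2   24. ] [-0.53  0.44  0.7 ]
True off 16.470277587190118 rad 46.24529734358057 [1.51 0.32 0.91] [-0.53  0.44  0.7 ] 5.5667
```

View pics/w2.png

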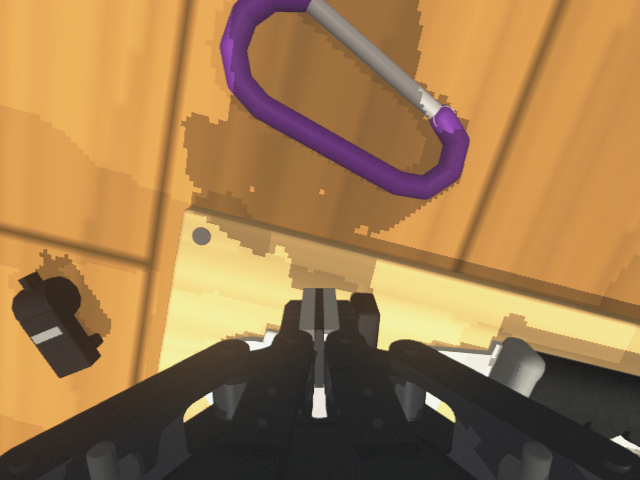

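The shut fingers are pressing on the +y face of the pad, which shows right of the fingertips near (365,310). The contact offset is 16.5 mm. Now the arc push.

```bash
cat >> h.py <<'E'
def openit(off=16.5,dth=0.075,limit=6.5):
    th=0
    while th<1.2:
        step=dth if th<0.93 else 0.02
        th+=step; p,q,_,_=pose(th,off)
        hit=env.move_l(p,45,rot=q,f_stop=4)
        f=ft(th); t=np.array(env.get_tcp_pos())[:2]-A; _,_,u,v=pose(th,0)
        print(round(th,3),hit,f,"lag",round(off-t@v,2),"rad",round(t@u,1))
        if hit or f[0]>limit: break
    print("t",env.get_t()); return th
E
python3 - <<'E'
from h import *
th=openit()
env.dwell(.2); print(ft(th),env.get_tcp_pos().round(1))
c=cams.calibration("wrist"); im=cams.camera("wrist"); cv2.imwrite("pics/w3.png",im[:,:,::-1])
cv2.imwrite("pics/s3.png",cv2.resize(cams.camera("scene")[200:300,220:360,::-1],None,fx=5,fy=5,interpolation=2))
E
```

```text
0.075 False [2.8  0.7  1.23] lag -0.39 rad 46.1
0.15 False [2.08 1.39 1.57] lag -0.38 rad 46.1
0.225 False [2.05 0.8  0.96] lag -0.29 rad 46.1
0.3 False [1.77 0.38 0.44] lag -0.29 rad 46.1
0.375 False [2.25 0.12 0.75] lag -0.24 rad 46.1
0.45 False [2.07 0.08 0.86] lag -0.24 rad 46.1
0.525 False [2.26 0.85 0.4 ] lag -0.26 rad 46.1
0.6 False [2.44 0.97 2.62] lag -0.2 rad 46.0
0.675 False [3.17 1.94 0.78] lag -0.19 rad 46.0
0.75 False [3.16 1.32 0.73] lag -0.17 rad 46.0
0.825 False [3.82 1.12 1.06] lag -0.2 rad 46.0
0.9 False [3.59 1.34 1.97] lag -0.19 rad 46.0
0.975 False [3.   0.92 1.16] lag -0.2 rad 46.0
0.995 False [3.87 1.49 1.89] lag -0.2 rad 46.0
1.015 False [5.33 1.21 1.05] lag -0.6 rad 46.0
1.035 False [ 5.74 -0.1  -0.8 ] lag -1.36 rad 45.9
1.055 False [ 9.12  1.16 -0.67] lag -2.11 rad 45.8
t 9.8667
[ 7.76  0.81 -1.21] [ 565.2 -138.1   23.2]
```

View pics/s3.png

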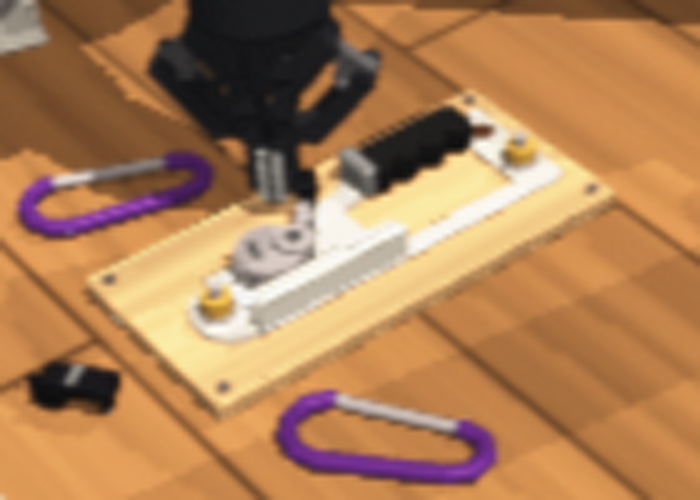

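The cam is against its stop: from nominal 1.0 the force climbs and the finger lags. The scene crop shows the lever swung toward the grip, with the cam clear of the channel. Now I'll release it and check that it shut.

```bash
python3 - <<'E'
from h import *
env.move_l(pose(1.02,28)[0],150)
p=pose(1.02,32,85.)[0]; env.move_l(p,200)
env.move_ptp([585,-110,150],down(np.radians(-90))); env.dwell(.3)
im=cams.camera("wrist"); d=cv2.absdiff(im,np.load("w1.npz")["im"])[150:330,190:550].max(2)
print("changed px",(d>50).sum(),env.get_t(),ft(0))
cv2.imwrite("pics/w4.png",im[150:330,190:550,::-1])
E
```

```text
changed px 2809 11.9583 [-0.46  0.6  -0.05]
```

View pics/w4.png

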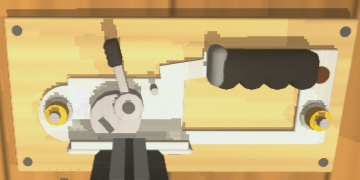

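The cam sprang shut: the lever is back at its first pose, with the pad at (303,202) in the full image. Now the second opening, ending with only a light push at the stop.

```bash
python3 - <<'E'
from h import *
approach()
env.move_l(pose(0,16.5)[0],25,f_stop=3)
for th in [*np.arange(.075,.98,.075),1.0,1.025]:
    p,q,_,_=pose(th,16.5); hit=env.move_l(p,45,rot=q,f_stop=5)
    if hit: print("hit",th); break
env.dwell(.4); F=[]
for _ in range(8): F.append(ft(th)); env.dwell(.05)
t=np.array(env.get_tcp_pos())[:2]-A; _,_,u,v=pose(th,0)
print(th,np.mean(F,0),"lag",16.5-t@v,env.get_tcp_pos().round(1),env.get_t())
b=cams.camera("scene")[200:300,220:360,::-1]
cv2.imwrite("pics/s5.png",cv2.resize(b,None,fx=5,fy=5,interpolation=2))
E
```

```text
down False [ 624.3 -130.2   24. ] [0.28 0.79 0.14]
1.025 [5.1525 1.3575 0.4675] lag -0.9703742257825994 [ 565.6 -138.    23.1] 18.2583
```

View pics/s5.png

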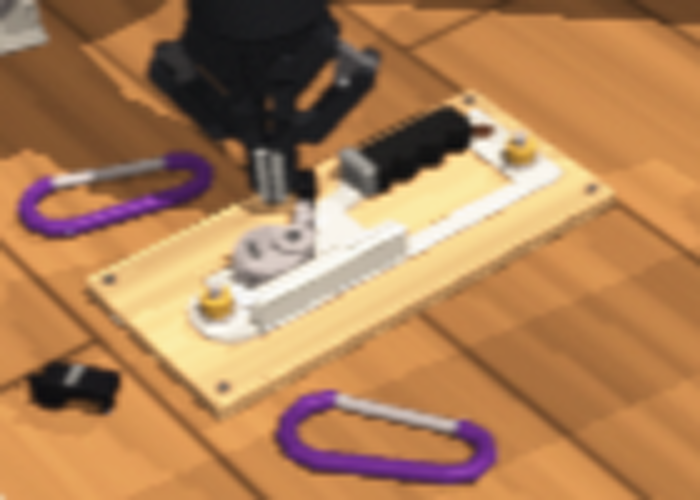

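The picture matches the first full opening. The finger is at the stop, pushing with about 5 N, and the loose gear hasn't moved.

```bash
python3 -c "
from h import *
print(ft(1.025)); print(workorder.hand_in())"
```

```text
[5.12 0.86 0.08]
the job is handed in; nothing more can be done
None
```

I pushed the cam fully open, took the finger off and saw in the wrist camera that it had sprung shut, then opened it again; I handed in at about 18 s with the finger holding it at its stop at about 5 N, and I didn't touch the loose gear.

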